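# Set the sliding length stop and bring the board up to it

### The job

Set up the cutting jig on the bench for the next cut: with the fingertips, push the sliding stop along its rail until its sprung pin drops into the catch that has the round tag (not the one with the bar tag). Once it has clicked in, push the board along the bed from its free end until its other end rests against the stop, gently enough that the stop stays in its catch. Only push: do not lift the board, do not pull up the pin, and leave the screwdriver, the tape measure and the cork sanding block where they lie.

Things in the scene. Friction and masses are not known exactly. Their poses are not given: they have to be found in the camera images.
- jig: Cutting jig fixed to the bench: plywood bed, x -45 to +65 mm, y -240 to +300, top 12 mm above the bench. Far wooden fence x +38.5 to +65, top at 36 mm, carries the stop's rail; near lip x -45 to -38.5, top at 24 mm; the 77 mm channel between is open at both ends. Origin on the bench under the channel's centre line; x across to the fence, y along the channel from stop to board, z up.
- stop_mid (a point): Mid of the stop's aluminium arm, an upright plate across the channel, on its centre line 45 mm above the bench; jig axes. The plate is 12 mm thick (faces at y -6 and +6), x -28 to +34, from 15 to 70 mm above the bench. Push it on either face; the board comes to rest on the +y face. At its fence end is a carriage 30 mm long (y), 68 mm high, with the pin.
- pin_knob (a point): Top of the pin's round knob (16 mm across) on the carriage, 53 mm to the jig's +x of stop_mid; 73 mm above the bench with the pin down, 6 mm more on the crest of a catch.
- stop (a joint): Stop along its rail, m, growing towards the jig's +y; 0 is 90 mm to the -y side of the jig's origin; ends at -0.115 and +0.115. Sliding friction 2 to 4 N. Riding up a catch takes up to about 9 N over some 13 mm; then the force dips as the pin drops into the notch and the stop may jump a few mm. Some 15 to 21 N pushes it out of the notch again, by either side.
- pin (a joint): Height of the sprung pin, m: 0 is fully down (on the plain rail or in a notch), about 0.006 on the crest of a catch, end of travel 0.013. A spring of 6 to 8 N holds it down.
- round_catch: Steel catch fixed on the rail, marked by a flat disc 44 mm across behind the fence, its centre 42 mm to the jig's +x of this origin. Origin at the notch's centre, 36 mm above the bench; jig axes. Humps 6 mm high either side: crests 7 mm, ends of the outer ramps 20 mm from the centre (y). The pin is in the notch when stop_mid has this origin's jig y, with about 1 mm of play.
- bar_catch: The other steel catch, the same but for its tag, a flat bar 60 mm long (jig y) and 12 mm wide. Not for use this time. The stop starts between the two catches; which one is on which side changes.
- board: Loose dark wooden offcut lying flat in the jig's channel, 72 mm wide (x), 206 mm long (y), 22 mm thick, about 0.2 kg; origin at the centre of its underside, 12 mm above the bench; axes nearly as the jig's.
- board_front (a point): Centre of the board's end face that looks to the stop (its -y end).
- board_back (a point): Centre of the board's free end face, away from the stop (its +y end), 23 mm above the bench: push here, towards the jig's -y.
- blue_screwdriver: Loose screwdriver, blue handle, 182 mm long and 28 mm high, lying between the jig and the robot: leave alone.
- yellow_tape: Loose tape measure, 63 x 99 x 37 mm, behind the jig: leave alone.
- cork_block: Loose cork sanding block, 62 x 112 x 29 mm, behind the jig: leave alone.
Things that resemble listed ones, but are neither listed nor needed, are in the scene too. Leave any green look-alike of the board alone.

How it is judged:
On the way:
1. the stop's pin has dropped into the round-tagged catch, with the board not yet up against the stop (y of stop_mid in the frame of round_catch between -0.003 and 0.003 m and value of joint pin below 0.0025 m and y of board_front in the frame of stop_mid above 0.012 m), for 0.2 s.
At the end, for the whole second after the job is handed in: The stop sits in the round-tagged catch (within 3 mm of its notch centre along the rail, pin within 2.5 mm of fully down), the board lies flat on the bed with its front end no more than 4.5 mm from the stop's face, and all is at rest (y of stop_mid in the frame of round_catch between -0.003 and 0.003 m and value of joint pin below 0.0025 m and y of board_front in the frame of stop_mid below 0.0105 m and height (world z) of board below 0.017 m and angle between board's own z axis and vertical below 0.05 rad and linear speed of board below 0.01 m/s and velocity of joint stop between -0.01 and 0.01 m/s); the robot touches nothing.
It fails at once if the board is lifted or tipped out of the bed (height (world z) of board above 0.03 m or angle between board's own z axis and vertical above 0.2 rad).
It fails at once if the pin is pulled up by its knob (value of joint pin above 0.01 m).
It fails at once if a bystander is moved more than 25 mm (distance of any of blue_screwdriver, yellow_tape, cork_block from where it was at the start of the episode above 0.025 m).
It also fails if it takes over 64 s, if anything falls off the work surface, if the arm or the gripper's body presses on something with over 40 N, if the wrist force passes 120 N, or if a joint passes its speed limit or range.

### The arm

A 7-joint arm with a two-finger parallel gripper is mounted at the origin on a cart in front of the work surface, level with it; the furniture and walls round the work are solid. World frame = base frame: x ahead of the robot, y to its left, z up, the work surface at z = 0. Lengths are in m, angles in rad, forces in N, time in s.
With the tool pointing down it reaches from about 0.35 to 0.9 m from the base axis. Payload 8.1 kg.
Tool frame: the origin (TCP) lies midway between the tips of the shut fingers; the grasp point (between the pads) lies 19 mm behind it; z points along the fingers, y is the line along which they close (so a half turn about z gives the same grasp; the last joint's range is limited). The gripper opens to 92 mm and grips with 3 to 60 N. Pads are 19 mm wide; open, the fingers measure 130 mm over their backs; the gripper's body (75 mm by 190 mm) begins 47 mm behind the grasp point.
Start: joints at [1.01, 0.434, 0.025, 1.573, -0.012, 1.134, -0.075], TCP at [0.276, -0.561, 0.227] pointing down, gripper open.
Joint ranges: [-2.62, 2.62], [-0.44, 2.09], [-1.27, 1.32], [0.08, 2.57], [-1.32, 4.46], [0.12, 2], [-2.74, 2.74]. Speed limits (rad/s): [2.22, 2.22, 3.01, 3.01, 3.14, 3.14, 3.14].

### API

Orientations are given as a unit quaternion [w, x, y, z].
In Python, from rig import robot gives the robot as it stands.
- The arm moves only by the tool move_arm, never from a script. Its argument "targets" is a list of rows, each an object with "jaw": the gripper's target within -1 to 1 (shut at 1, half-way at 0, fully open at -1); "delta_pos": the shift along the tool's x, y, z in mm, a list of three; "turn": the turn, a rotation vector about the tool's x, y, z in degrees, a list of three. A call has 1 to 5 rows; each row shifts and turns the commanded pose from where the row before left it, along the tool's axes as they then stand; what a row does not reach is not made up. A row lasts 1/10 s, in which the tool goes at most 50 mm and 8.59 degrees, less where a joint would pass 70% of its speed; a pose out of reach is approached as far as the arm can. A call is refused whole if a number of a shift passes 50 or a number of a turn 8.59, either way. A call with a gripper value outside its range is refused whole. The fingers move at their own pace and stop on an object; "grip_force" is the grip in N (left out, the last holds). Time passes only in rows, so rows that do not move let the fingers close. It gives the time, the measured TCP pose, the force, the opening and the grip force at its end, in the units of the state.
- robot.observe(): the state, without advancing time (a new reading comes with each control period).
- robot.read_camera(name): name is "scene" or "top" or "wrist"; returns (picture, depth): 480x640x3 uint8, red, green, blue; 480x640 float32, m along the optical axis (not along the pixel's ray), 0 where there is no reading.
- robot.camera_model(name): a dict with "K" (3x3 intrinsics, pixels), "rvec" (rotation vector, rad) and "tvec" (3), from world to camera coordinates, as OpenCV has them; the wrist camera has in their place "mount" (4x4, takes a point from camera to tool coordinates, whose origin is the TCP and whose axes are the flange's). Camera axes: x right, y down, z forward; pixel columns grow to the right and rows downward; lengths in m; the calibration is good to about 2 mm. A picture is of the moment at which its call begins: read the wrist's pose just before it. camera_model takes no time and is no camera call.
- robot.job_done(): hands the job in; it is judged then, once.
The state is a dict: "time_s": time; "joint_positions": joint angles; "joint_velocities": joint speeds; "joint_efforts": joint torques, N m; "tcp_pos": TCP position; "orientation": TCP orientation; "force": force on the tool from outside, world axes, zero at the start; "torque": the same for the moment, N m; "opening": opening from 0.0 (shut) to 1.0 (fully open); "finger_force": force on a finger pad.
Only numpy, scipy, OpenCV 4.12 (cv2) and the standard library are available. Lean on these libraries where they do the work, as an engineer would, in place of code of your own. Each camera call takes 0.05 s, during which the arm holds its last target. There are 200 camera calls.

## Working session

There is one attempt and no reset: what is moved stays moved. The work goes in short steps, Python scripts to look and compute and a tool call to move; the robot and the scene stay as the last step left them, time stands still between calls to the robot, and variables do not carry over. Pictures are saved under pics/ and viewed, at most 10 in all, crops included, and the job is handed in when it is done.

Besides the shell and the picture viewer there is one more tool, called in YAML: its name, and indented under it one key for each argument. move_arm: Moves the arm, as the interface text tells. Its arguments: {"type":"object","properties":{"targets":{"type":"array"},"grip_force":{"type":"number"}},"required":["targets"]}

```bash
mkdir -p pics; ls; python3 - <<'E'
from rig import robot
import cv2,numpy as np
for n in("top","scene"):
    p,d=robot.read_camera(n); cv2.imwrite(f"pics/{n}0.png",p[:,:,::-1]); np.save(f"pics/{n}0d.npy",d)
    m=robot.camera_model(n); print(n,m)
s=robot.observe(); print(s['time_s'],s['tcp_pos'],s['orientation'],s['force'])
E
```

```text
pics
top {'K': array([[502.38668409,   0.        , 314.20537802],
       [  0.        , 502.38668409, 244.78613188],
       [  0.        ,   0.        ,   1.        ]]), 'rvec': array([ 2.19956297, -2.15075116,  0.042376  ]), 'tvec': array([-0.0901414 ,  0.54785629,  1.11837514])}
scene {'K': array([[463.56922603,   0.        , 309.55418571],
       [  0.        , 463.56922603, 236.87631117],
       [  0.        ,   0.        ,   1.        ]]), 'rvec': array([ 0.66386312, -2.70010792,  1.01670746]), 'tvec': array([0.45308581, 0.32759249, 0.96957653])}
0.1 [ 0.27595404 -0.56027216  0.22602223] [-6.77058208e-04  9.73933908e-01  2.26830837e-01 -2.37422332e-04] [-0.11115626  0.74172811  0.54552298]
```

View pics/top0.png

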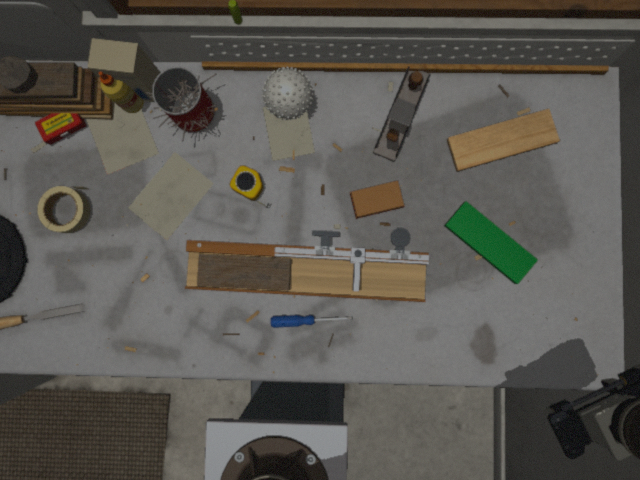

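View pics/scene0.png

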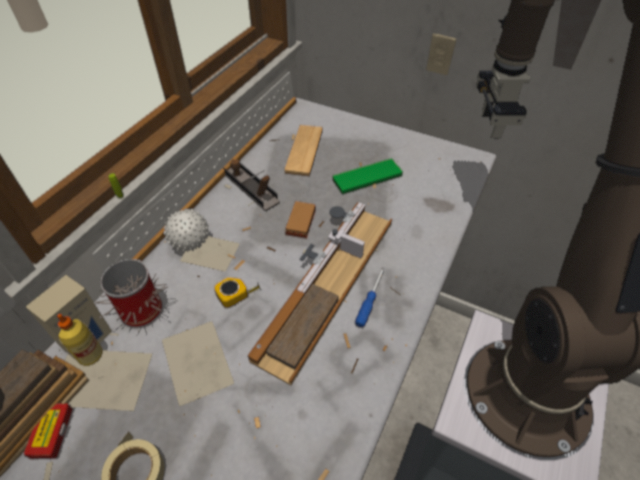

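The top view shows the round tag at about (400,237) and the bar tag at (325,237). The stop's arm is at (358,270) and the board spans columns 197–291. So the stop goes to image right (jig −y), away from the board. I'll enlarge this area.

```bash
python3 - <<'E'
import cv2
p=cv2.imread("pics/top0.png")[222:312,180:440]
cv2.imwrite("pics/crop.png",cv2.resize(p,None,fx=3,fy=3,interpolation=cv2.INTER_CUBIC))
E
```

```text
(no output)
```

View pics/crop.png

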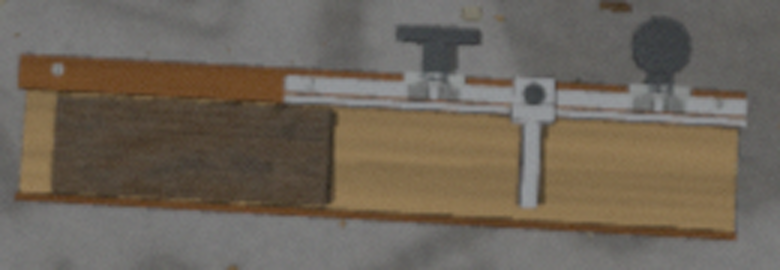

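```bash
cat >h.py <<'E'
import numpy as np,cv2
from rig import robot
def ray(n,u,v,z):
    m=robot.camera_model(n);R=cv2.Rodrigues(m['rvec'])[0];c=-R.T@m['tvec']
    r=R.T@np.linalg.solve(m['K'],[u,v,1.]);return c+r*(z-c[2])/r[2]
E
python3 - <<'E'
from h import *
np.set_printoptions(precision=4,suppress=True)
P={}
for k,u,v,z in [("lipL",17,199,.024),("lipR",735,238,.024),("fenL",20,55,.036),("knob",534,94,.073),("armfence",532,120,.07),("armend",529,206,.07),("notchR",657,99,.042),("notchB",435,87,.042),("disc",661,45,.036),("bar",438,36,.036),("bBf",54,93,.034),("bBl",54,192,.034),("bFf",333,108,.034),("bFl",329,205,.034)]:
    P[k]=ray("top",180+(u+.5)/3-.5,222+(v+.5)/3-.5,z); print(k,P[k])
a=P["lipL"]-P["lipR"]; ang=np.arctan2(a[1],a[0]); print("len",np.linalg.norm(a),"yaw of jig y",np.degrees(ang))
ey=np.array([np.cos(ang),np.sin(ang)]); ex=np.array([ey[1],-ey[0]])
# lip outer x=-45, ends y -240,300
o=(P["lipL"][:2]+P["lipR"][:2])/2+45*ex*1e-3-0.030*ey
print("origin",o,"ex",ex,"ey",ey)
for k in P: q=P[k][:2]-o; print(k,"jig",q@ex*1e3,q@ey*1e3)
d=np.load("pics/top0d.npy"); print(d[237,400],d[237,325])
E
```

```text
lipL [0.4457 0.2094 0.024 ]
lipR [ 0.4297 -0.3258  0.024 ]
fenL [0.553 0.208 0.036]
knob [ 0.5305 -0.1728  0.073 ]
armfence [ 0.512  -0.1719  0.07  ]
armend [ 0.4507 -0.1708  0.07  ]
notchR [ 0.5304 -0.2646  0.042 ]
notchB [ 0.5356 -0.1019  0.042 ]
disc [ 0.5706 -0.2679  0.036 ]
bar [ 0.5738 -0.1033  0.036 ]
bBf [0.5253 0.182  0.034 ]
bBl [0.4518 0.1791 0.034 ]
bFf [ 0.5188 -0.0266  0.034 ]
bFl [ 0.4471 -0.0255  0.034 ]
len 0.5354119789206586 yaw of jig y 88.28947150997871
origin [ 0.4818 -0.0895] ex [ 0.9996 -0.0298] ey [0.0298 0.9996]
lipL jig -45.000000000000036 297.70598946032925
lipR jig -45.00000000000007 -237.70598946032928
fenL jig 62.322669771888506 299.5730171224022
knob jig 51.13218207137266 -81.78310831730661
armfence jig 32.63369469745899 -81.41515128912468
armend jig -28.645832335037984 -82.19683856099431
notchR jig 53.758746629980905 -173.54602295395458
notchB jig 54.139407751298705 -10.75619592412877
disc jig 94.08560721764886 -175.63758560805147
bar jig 92.37585870551719 -10.971054129451076
bBf jig 35.407037621609916 272.6700485485311
bBl jig -37.99864583753361 267.63615133630543
bFf jig 35.086764074741055 64.01033691886259
bFl jig -36.61133714702433 62.93783905641963
1.1047426 1.1111238
```

move_arm:
  targets:
    - {"jaw":1,"delta_pos":[31,-24,0],"turn":[0,0,0]}
    - {"jaw":1,"delta_pos":[31,-24,0],"turn":[0,0,0]}
    - {"jaw":1,"delta_pos":[31,-24,0],"turn":[0,0,0]}
    - {"jaw":1,"delta_pos":[31,-24,0],"turn":[0,0,0]}
    - {"jaw":1,"delta_pos":[31,-24,0],"turn":[0,0,0]}
  grip_force: 20

```text
time_s: 0.6
tcp_pos: [0.3625, -0.3829, 0.2265]
orientation: [-0.0, 0.974, 0.227, -0.0]
force: [0.6, -0.3, 0.2]
opening: 0.614
finger_force: 0.0
```

move_arm:
  targets:
    - {"jaw":1,"delta_pos":[31,-24,0],"turn":[0,0,0]}
    - {"jaw":1,"delta_pos":[31,-24,0],"turn":[0,0,0]}
    - {"jaw":1,"delta_pos":[31,-24,0],"turn":[0,0,0]}
    - {"jaw":1,"delta_pos":[31,-24,0],"turn":[0,0,0]}
    - {"jaw":1,"delta_pos":[31,-24,0],"turn":[0,0,0]}

```text
time_s: 1.1
tcp_pos: [0.4485, -0.2068, 0.2266]
orientation: [-0.0, 0.974, 0.227, -0.0]
force: [0.6, -0.2, 0.9]
opening: 0.178
finger_force: 0.0
```

move_arm:
  targets:
    - {"jaw":1,"delta_pos":[31,-24,0],"turn":[0,0,0]}
    - {"jaw":1,"delta_pos":[31,-24,0],"turn":[0,0,0]}
    - {"jaw":1,"delta_pos":[0,0,0],"turn":[0,0,-7.75]}
    - {"jaw":1,"delta_pos":[0,0,0],"turn":[0,0,-7.75]}
    - {"jaw":1,"delta_pos":[0,0,0],"turn":[0,0,-7.75]}

```text
time_s: 1.6
tcp_pos: [0.4825, -0.1374, 0.2264]
orientation: [-0.0, 0.907, 0.421, -0.0]
force: [-0.5, -0.1, 0.4]
opening: 0.006
finger_force: 0.0
```

move_arm:
  targets:
    - {"jaw":1,"delta_pos":[0,0,0],"turn":[0,0,-7.75]}
    - {"jaw":1,"delta_pos":[0,0,0],"turn":[0,0,-7.75]}
    - {"jaw":1,"delta_pos":[0,0,0],"turn":[0,0,-7.75]}
    - {"jaw":1,"delta_pos":[0,0,0],"turn":[0,0,-7.75]}
    - {"jaw":1,"delta_pos":[0,0,0],"turn":[0,0,-7.75]}

```text
time_s: 2.1
tcp_pos: [0.4824, -0.1379, 0.2264]
orientation: [-0.0, 0.716, 0.698, -0.0]
force: [-0.2, 0.3, 0.4]
opening: 0.01
finger_force: 0.0
```

```bash
cat >>h.py <<'E'
from scipy.spatial.transform import Rotation as Ro
np.set_printoptions(precision=4,suppress=True)
o=np.array([.4818,-.0895]);ex=np.array([.9996,-.0298]);ey=np.array([.0298,.9996])
def jig(p): q=np.asarray(p)[:2]-o; return np.array([q@ex,q@ey,p[2]])*1e3
def tool(s): return Ro.from_quat(s['orientation'],scalar_first=True).as_matrix()
def st():
    s=robot.observe();R=tool(s)
    print(s['time_s'],"jig mm",jig(s['tcp_pos']),"toolx deg",np.degrees(np.arctan2(R[1,0],R[0,0])),"z",R[:,2],"F",s['force'],"open",s['opening']); return s
E
python3 - <<'E'
from h import *
s=st(); p,d=robot.read_camera("wrist"); cv2.imwrite("pics/w1.png",p[:,:,::-1]); np.save("pics/w1d.npy",d)
np.save("pics/w1s.npy",np.r_[s['tcp_pos'],s['orientation']]); print(robot.camera_model("wrist"),s['joint_positions'])
E
```

```text
2.1 jig mm [  1.9969 -48.3727 226.4176] toolx deg 88.54369650743264 z [-0.0007  0.0001 -1.    ] F [-0.2363  0.2902  0.3741] open 0.009890399108110562
{'K': array([[399.6672,   0.    , 319.2524],
       [  0.    , 399.6672, 237.5145],
       [  0.    ,   0.    ,   1.    ]]), 'mount': array([[-0.0008, -0.9528, -0.3035,  0.0822],
       [ 1.    , -0.0007, -0.0005, -0.0011],
       [ 0.0003, -0.3035,  0.9528, -0.1575],
       [ 0.    ,  0.    ,  0.    ,  1.    ]])} [ 0.4838  0.267  -0.3844  1.8425  0.114   1.0543  0.0299]
```

View pics/w1.png

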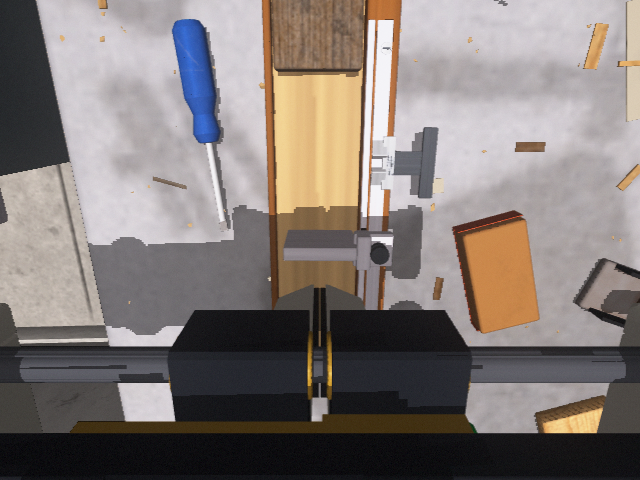

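The wrist view shows the knob at (379,254), the stop arm's top spanning rows 230–248, and the board's front edge at row 70. The bar catch is at (384,162). I'll check these against the top-camera estimate.

```bash
cat >>h.py <<'E'
def wray(sv,u,v,z):
    m=robot.camera_model("wrist");R=Ro.from_quat(sv[3:],scalar_first=True).as_matrix();M=np.array(m['mount'])
    c=sv[:3]+R@M[:3,3]; r=R@M[:3,:3]@np.linalg.solve(m['K'],[u,v,1.]); return c+r*(z-c[2])/r[2]
E
python3 - <<'E'
from h import *
sv=np.load("pics/w1s.npy"); d=np.load("pics/w1d.npy")
for k,u,v,z in [("knob",379,254,.073),("arm+ytop",320,230,.07),("arm-ytop",320,248,.07),("armend",285,240,.07),("boardF",320,69,.034),("boardFl",273,69,.034),("boardFr",363,66,.034),("bar",384,162,.042),("lip",268,150,.024),("fence",370,100,.036)]:
    print(k,jig(wray(sv,u,v,z)))
E
```

```text
knob [ 50.1563 -79.3478  73.    ]
arm+ytop [  1.2777 -59.7198  70.    ]
arm-ytop [  1.342  -75.3279  70.    ]
armend [-27.5953 -68.4473  70.    ]
boardF [ 0.7911 65.61   34.    ]
boardFl [-37.2843  65.478   34.    ]
boardFr [35.5367 67.974  34.    ]
bar [55.2765 -7.7872 42.    ]
lip [-44.8762   0.1428  24.    ]
fence [42.0493 41.958  36.    ]
```

The two cameras agree to within about 3 mm: the stop is at jig y ≈ −81 and the round catch at ≈ −173. I'll descend on the +y side of the stop.

move_arm:
  targets:
    - {"jaw":1,"delta_pos":[0,0,40],"turn":[0,0,0]}
    - {"jaw":1,"delta_pos":[0,0,40],"turn":[0,0,0]}
    - {"jaw":1,"delta_pos":[0,0,40],"turn":[0,0,0]}
    - {"jaw":1,"delta_pos":[0,0,35],"turn":[0,0,0]}
    - {"jaw":1,"delta_pos":[0,0,29],"turn":[0,0,0]}

```text
time_s: 2.65
tcp_pos: [0.4817, -0.1379, 0.0407]
orientation: [-0.001, 0.719, 0.695, -0.0]
force: [0.1, -0.9, 0.4]
opening: 0.006
finger_force: 0.0
```

move_arm:
  targets:
    - {"jaw":1,"delta_pos":[-5,0,0],"turn":[0,0,0]}
    - {"jaw":1,"delta_pos":[-5,0,0],"turn":[0,0,0]}
    - {"jaw":1,"delta_pos":[-4,0,0],"turn":[0,0,0]}
    - {"jaw":1,"delta_pos":[-4,0,0],"turn":[0,0,0]}
    - {"jaw":1,"delta_pos":[-4,0,0],"turn":[0,0,0]}

```text
time_s: 3.15
tcp_pos: [0.483, -0.1601, 0.0441]
orientation: [0.001, 0.718, 0.696, 0.001]
force: [0.3, 3.5, 1.3]
opening: 0.004
finger_force: 1.4
```

```bash
python3 -c "
from h import *
st()"
```

```text
3.15 jig mm [  3.3508 -70.5083  44.0945] toolx deg 88.21663406154184 z [ 0.0026 -0.0002 -1.    ] F [0.3177 3.5021 1.3051] open 0.0036434146435977833
```

move_arm:
  targets:
    - {"jaw":1,"delta_pos":[-5,0,0],"turn":[0,0,0]}
    - {"jaw":1,"delta_pos":[-5,0,0],"turn":[0,0,0]}
    - {"jaw":1,"delta_pos":[-5,0,0],"turn":[0,0,0]}
    - {"jaw":1,"delta_pos":[-5,0,0],"turn":[0,0,0]}
    - {"jaw":1,"delta_pos":[-5,0,0],"turn":[0,0,0]}

```text
time_s: 3.65
tcp_pos: [0.4813, -0.1853, 0.0427]
orientation: [0.0, 0.718, 0.696, 0.0]
force: [0.7, 3.4, 1.2]
opening: 0.003
finger_force: 1.5
```

move_arm:
  targets:
    - {"jaw":1,"delta_pos":[-5,0,0],"turn":[0,0,0]}
    - {"jaw":1,"delta_pos":[-5,0,0],"turn":[0,0,0]}
    - {"jaw":1,"delta_pos":[-5,0,0],"turn":[0,0,0]}
    - {"jaw":1,"delta_pos":[-5,0,0],"turn":[0,0,0]}
    - {"jaw":1,"delta_pos":[-2,0,0],"turn":[0,0,0]}

```text
time_s: 4.15
tcp_pos: [0.4804, -0.2077, 0.0427]
orientation: [0.0, 0.718, 0.696, -0.0]
force: [2.0, 1.7, 1.5]
opening: 0.008
finger_force: 1.3
```

```bash
python3 - <<'E'
from h import *
s=st(); p,d=robot.read_camera("wrist"); q,_=robot.read_camera("top")
np.save("pics/w2s.npy",np.r_[s['tcp_pos'],s['orientation']])
q=cv2.resize(q[212:302,300:440],(640,411),interpolation=cv2.INTER_CUBIC)
a=cv2.resize(p[100:340,200:520],(640,480)) [:, :]
cv2.imwrite("pics/w2.png",p[:,:,::-1]); cv2.imwrite("pics/t2.png",q[:,:,::-1])
E
```

```text
4.15 jig mm [   2.1412 -118.1723   42.6537] toolx deg 88.18906315501003 z [-0.0001 -0.0003 -1.    ] F [1.9928 1.6507 1.5381] open 0.008481573815409583
```

View pics/w2.png

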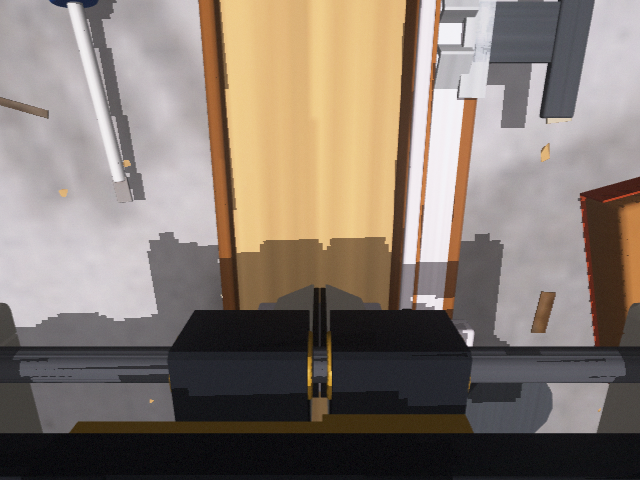

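The gripper hides the stop in the wrist view, so I'll look through the other two cameras.

```bash
python3 - <<'E'
from h import *
p,_=robot.read_camera("scene"); q=cv2.imread("pics/t2.png")
a=cv2.resize(p[160:290,260:420],(492,400),interpolation=cv2.INTER_CUBIC)[:,:,::-1]
b=cv2.resize(q,(300,193)); c=np.zeros((400,792,3),np.uint8); c[:,:492]=a; c[:193,492:]=b
cv2.imwrite("pics/c2.png",c)
E
```

```text
(no output)
```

View pics/c2.png

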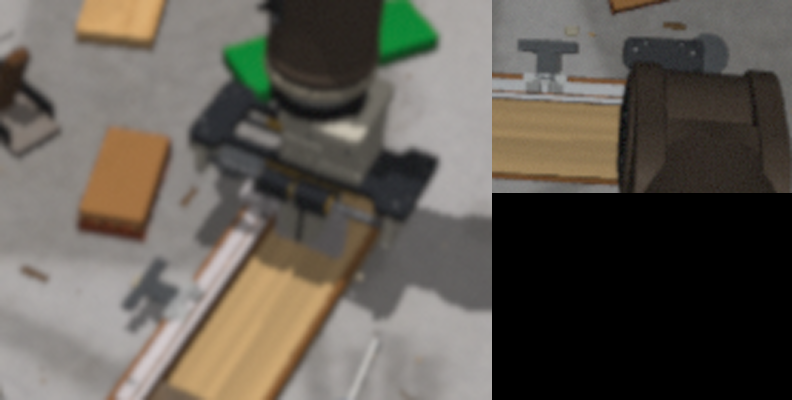

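Both cameras are mostly blocked by the arm, so I'll go by force. The outer ramp should begin near TCP y −138, with the crest near −152.

move_arm:
  targets:
    - {"jaw":1,"delta_pos":[-4,0,0],"turn":[0,0,0]}
    - {"jaw":1,"delta_pos":[-4,0,0],"turn":[0,0,0]}
    - {"jaw":1,"delta_pos":[-4,0,0],"turn":[0,0,0]}
    - {"jaw":1,"delta_pos":[-2,0,0],"turn":[0,0,0]}

```text
time_s: 4.7
tcp_pos: [0.4794, -0.2213, 0.0425]
orientation: [-0.0, 0.718, 0.696, -0.0]
force: [-1.8, 2.6, 0.4]
opening: 0.001
finger_force: 1.3
```

move_arm:
  targets:
    - {"jaw":1,"delta_pos":[-1.5,0,0],"turn":[0,0,0]}
    - {"jaw":1,"delta_pos":[-1.5,0,0],"turn":[0,0,0]}

```text
time_s: 4.9
tcp_pos: [0.4797, -0.2239, 0.0426]
orientation: [-0.0, 0.718, 0.696, -0.0]
force: [-1.9, 2.2, -1.3]
opening: 0.003
finger_force: 1.3
```

move_arm:
  targets:
    - {"jaw":1,"delta_pos":[-1.5,0,0],"turn":[0,0,0]}
    - {"jaw":1,"delta_pos":[-1.5,0,0],"turn":[0,0,0]}

```text
time_s: 5.1
tcp_pos: [0.4797, -0.2263, 0.0426]
orientation: [-0.0, 0.718, 0.696, 0.0]
force: [-1.9, 7.1, 0.9]
opening: 0.005
finger_force: 3.8
```

move_arm:
  targets:
    - {"jaw":1,"delta_pos":[-1.5,0,0],"turn":[0,0,0]}
    - {"jaw":1,"delta_pos":[-1.5,0,0],"turn":[0,0,0]}

```text
time_s: 5.3
tcp_pos: [0.4797, -0.2274, 0.0426]
orientation: [-0.001, 0.717, 0.697, 0.001]
force: [-2.6, 13.3, 3.7]
opening: 0.007
finger_force: 7.0
```

move_arm:
  targets:
    - {"jaw":1,"delta_pos":[-1,0,0],"turn":[0,0,0]}
    - {"jaw":1,"delta_pos":[-1,0,0],"turn":[0,0,0]}

```text
time_s: 5.5
tcp_pos: [0.4796, -0.229, 0.0426]
orientation: [-0.001, 0.717, 0.697, 0.001]
force: [-3.0, 13.8, 4.0]
opening: 0.002
finger_force: 6.9
```

move_arm:
  targets:
    - {"jaw":1,"delta_pos":[-1,0,0],"turn":[0,0,0]}
    - {"jaw":1,"delta_pos":[-1,0,0],"turn":[0,0,0]}

```text
time_s: 5.7
tcp_pos: [0.4795, -0.2308, 0.0426]
orientation: [-0.002, 0.717, 0.697, 0.001]
force: [-2.7, 13.6, 3.4]
opening: 0.008
finger_force: 7.2
```

```bash
python3 -c "
from h import *
st()"
```

```text
5.7 jig mm [   1.9501 -141.3019   42.6291] toolx deg 88.35901184946445 z [-0.001   0.0032 -1.    ] F [-2.6794 13.5579  3.3622] open 0.00848044921370083
```

move_arm:
  targets:
    - {"jaw":1,"delta_pos":[-1,0,0],"turn":[0,0,0]}
    - {"jaw":1,"delta_pos":[-1,0,0],"turn":[0,0,0]}
    - {"jaw":1,"delta_pos":[-1,0,0],"turn":[0,0,0]}

```text
time_s: 6.0
tcp_pos: [0.4794, -0.2339, 0.0426]
orientation: [-0.001, 0.717, 0.697, 0.001]
force: [-3.0, 8.1, 1.7]
opening: 0.009
finger_force: 4.2
```

move_arm:
  targets:
    - {"jaw":1,"delta_pos":[-1,0,0],"turn":[0,0,0]}
    - {"jaw":1,"delta_pos":[-1,0,0],"turn":[0,0,0]}

```text
time_s: 6.2
tcp_pos: [0.4793, -0.2373, 0.0426]
orientation: [-0.001, 0.718, 0.697, 0.0]
force: [-2.0, 8.0, 1.7]
opening: 0.006
finger_force: 4.2
```

move_arm:
  targets:
    - {"jaw":1,"delta_pos":[-1,0,0],"turn":[0,0,0]}

```text
time_s: 6.3
tcp_pos: [0.4794, -0.2382, 0.0426]
orientation: [-0.001, 0.718, 0.697, 0.0]
force: [-2.7, 9.5, 1.6]
opening: 0.005
finger_force: 4.4
```

move_arm:
  targets:
    - {"jaw":1,"delta_pos":[-1,0,0],"turn":[0,0,0]}

```text
time_s: 6.4
tcp_pos: [0.4793, -0.2394, 0.0426]
orientation: [-0.001, 0.718, 0.697, 0.0]
force: [-2.1, 4.4, 0.2]
opening: 0.002
finger_force: 2.1
```

move_arm:
  targets:
    - {"jaw":1,"delta_pos":[0,0,0],"turn":[0,0,0]}

```text
time_s: 6.5
tcp_pos: [0.4796, -0.2409, 0.0428]
orientation: [0.0, 0.718, 0.696, 0.0]
force: [-0.8, 0.8, -0.7]
opening: 0.005
finger_force: 0.8
```

move_arm:
  targets:
    - {"jaw":1,"delta_pos":[-0.7,0,0],"turn":[0,0,0]}

```text
time_s: 6.6
tcp_pos: [0.4797, -0.2419, 0.0428]
orientation: [0.0, 0.718, 0.696, 0.0]
force: [-0.2, 0.7, 0.2]
opening: 0.007
finger_force: 0.2
```

move_arm:
  targets:
    - {"jaw":1,"delta_pos":[-0.7,0,0],"turn":[0,0,0]}

```text
time_s: 6.7
tcp_pos: [0.48, -0.2431, 0.043]
orientation: [0.001, 0.718, 0.696, 0.0]
force: [0.1, 0.2, 0.5]
opening: 0.002
finger_force: 0.0
```

move_arm:
  targets:
    - {"jaw":1,"delta_pos":[-0.7,0,0],"turn":[0,0,0]}

```text
time_s: 6.8
tcp_pos: [0.4799, -0.2438, 0.043]
orientation: [0.001, 0.718, 0.696, 0.0]
force: [-0.0, 0.2, -1.0]
opening: 0.003
finger_force: 0.0
```

Contact was lost after the force dipped, so the pin has dropped. I'll back off, rise, and travel over the board towards its free end, checking the stop on the way.

move_arm:
  targets:
    - {"jaw":1,"delta_pos":[15,0,0],"turn":[0,0,0]}
    - {"jaw":1,"delta_pos":[25,0,0],"turn":[0,0,0]}
    - {"jaw":1,"delta_pos":[20,0,-40],"turn":[0,0,0]}
    - {"jaw":1,"delta_pos":[20,0,-40],"turn":[0,0,0]}
    - {"jaw":1,"delta_pos":[30,0,-30],"turn":[0,0,0]}

```text
time_s: 7.3
tcp_pos: [0.4833, -0.1323, 0.1548]
orientation: [0.001, 0.718, 0.696, 0.0]
force: [1.2, -0.4, 0.1]
opening: 0.008
finger_force: 0.0
```

move_arm:
  targets:
    - {"jaw":1,"delta_pos":[45,0,0],"turn":[0,0,0]}
    - {"jaw":1,"delta_pos":[45,0,0],"turn":[0,0,0]}
    - {"jaw":1,"delta_pos":[45,0,0],"turn":[0,0,0]}
    - {"jaw":1,"delta_pos":[45,0,0],"turn":[0,0,0]}
    - {"jaw":1,"delta_pos":[45,0,0],"turn":[0,0,0]}

```text
time_s: 7.8
tcp_pos: [0.4893, 0.0945, 0.153]
orientation: [0.0, 0.718, 0.696, 0.0]
force: [1.0, 0.1, 0.9]
opening: 0.007
finger_force: 0.0
```

move_arm:
  targets:
    - {"jaw":1,"delta_pos":[45,0,0],"turn":[0,0,0]}
    - {"jaw":1,"delta_pos":[45,0,0],"turn":[0,0,0]}
    - {"jaw":1,"delta_pos":[35,0,0],"turn":[0,0,0]}
    - {"jaw":1,"delta_pos":[0,0,0],"turn":[0,0,0]}

```text
time_s: 8.2
tcp_pos: [0.4921, 0.2241, 0.1532]
orientation: [-0.001, 0.715, 0.699, 0.002]
force: [-0.1, -0.7, -0.0]
opening: 0.004
finger_force: 0.0
```

```bash
python3 - <<'E'
from h import *
s=st(); q,_=robot.read_camera("top")
cv2.imwrite("pics/t3.png",cv2.resize(q[222:312,180:440],None,fx=3,fy=3,interpolation=cv2.INTER_CUBIC)[:,:,::-1])
E
```

```text
8.2 jig mm [  0.9879 313.7347 153.1958] toolx deg 88.68149595895973 z [ 0.0007  0.0042 -1.    ] F [-0.1067 -0.7081 -0.0033] open 0.004045409366927371
```

View pics/t3.png

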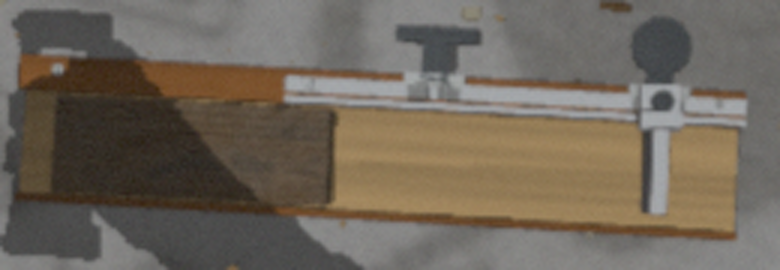

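The knob is now at crop (662,100), in line with the disc at (661,45), and the arm's end is at (656,212). I'll compute where that puts the stop.

```bash
python3 - <<'E'
from h import *
for k,u,v,z in [("knob-before",534,94,.073),("knob",662,100,.073),("armend",656.5,212,.07),("armfence",660,130,.07),("disc",661,46,.04),("notch-before",657,99,.042)]:
    print(k,jig(ray("top",180+(u+.5)/3-.5,222+(v+.5)/3-.5,z)))
E
```

```text
knob-before [ 51.1355 -81.8219  73.    ]
knob [  51.5749 -172.8407   73.    ]
armend [ -28.0326 -172.7162   70.    ]
armfence [  30.2735 -172.7466   70.    ]
disc [  92.9916 -175.1519   40.    ]
notch-before [  53.7575 -173.589    42.    ]
```

The stop is at −173 and the notch at −173.6, so they agree within measurement error. Next I'll descend behind the board's free end.

move_arm:
  targets:
    - {"jaw":1,"delta_pos":[0,0,40],"turn":[0,0,0]}
    - {"jaw":1,"delta_pos":[0,0,40],"turn":[0,0,0]}
    - {"jaw":1,"delta_pos":[0,0,30],"turn":[0,0,0]}
    - {"jaw":1,"delta_pos":[0,0,18],"turn":[0,0,0]}
    - {"jaw":1,"delta_pos":[0,0,0],"turn":[0,0,0]}

```text
time_s: 8.75
tcp_pos: [0.4918, 0.2148, 0.0225]
orientation: [-0.0, 0.718, 0.696, -0.002]
force: [-0.2, 0.2, -0.4]
opening: 0.005
finger_force: 0.0
```

move_arm:
  targets:
    - {"jaw":1,"delta_pos":[-7,0,0],"turn":[0,0,0]}
    - {"jaw":1,"delta_pos":[-7,0,0],"turn":[0,0,0]}
    - {"jaw":1,"delta_pos":[-5,0,0],"turn":[0,0,0]}
    - {"jaw":1,"delta_pos":[-5,0,0],"turn":[0,0,0]}
    - {"jaw":1,"delta_pos":[-5,0,0],"turn":[0,0,0]}

```text
time_s: 9.25
tcp_pos: [0.4936, 0.1884, 0.0257]
orientation: [0.0, 0.718, 0.696, 0.001]
force: [-0.1, 3.3, 3.5]
opening: 0.004
finger_force: 1.8
```

move_arm:
  targets:
    - {"jaw":1,"delta_pos":[-4,0,0],"turn":[0,0,0]}
    - {"jaw":1,"delta_pos":[-4,0,0],"turn":[0,0,0]}
    - {"jaw":1,"delta_pos":[-4,0,0],"turn":[0,0,0]}
    - {"jaw":1,"delta_pos":[-4,0,0],"turn":[0,0,0]}

```text
time_s: 9.65
tcp_pos: [0.4923, 0.1718, 0.0248]
orientation: [-0.0, 0.718, 0.696, 0.0]
force: [0.3, 3.5, 3.4]
opening: 0.004
finger_force: 1.8
```

```bash
python3 -c "
from h import *
st()"
```

```text
9.65 jig mm [  2.7018 261.4813  24.7507] toolx deg 88.23808902754149 z [ 0.0001  0.0002 -1.    ] F [0.2877 3.5361 3.3566] open 0.003928267536288334
```

move_arm:
  targets:
    - {"jaw":1,"delta_pos":[-8,0,0],"turn":[0,0,0]}
    - {"jaw":1,"delta_pos":[-8,0,0],"turn":[0,0,0]}
    - {"jaw":1,"delta_pos":[-8,0,0],"turn":[0,0,0]}
    - {"jaw":1,"delta_pos":[-8,0,0],"turn":[0,0,0]}
    - {"jaw":1,"delta_pos":[-8,0,0],"turn":[0,0,0]}

```text
time_s: 10.15
tcp_pos: [0.4909, 0.1308, 0.0246]
orientation: [0.0, 0.718, 0.696, -0.0]
force: [-0.0, 2.9, 1.6]
opening: 0.004
finger_force: 1.5
```

move_arm:
  targets:
    - {"jaw":1,"delta_pos":[-8,0,0],"turn":[0,0,0]}
    - {"jaw":1,"delta_pos":[-8,0,0],"turn":[0,0,0]}
    - {"jaw":1,"delta_pos":[-8,0,0],"turn":[0,0,0]}
    - {"jaw":1,"delta_pos":[-8,0,0],"turn":[0,0,0]}
    - {"jaw":1,"delta_pos":[-8,0,0],"turn":[0,0,0]}

```text
time_s: 10.65
tcp_pos: [0.4896, 0.0911, 0.0246]
orientation: [-0.0, 0.718, 0.696, -0.0]
force: [-0.5, 2.8, 1.3]
opening: 0.007
finger_force: 1.2
```

move_arm:
  targets:
    - {"jaw":1,"delta_pos":[-8,0,0],"turn":[0,0,0]}
    - {"jaw":1,"delta_pos":[-8,0,0],"turn":[0,0,0]}
    - {"jaw":1,"delta_pos":[-8,0,0],"turn":[0,0,0]}
    - {"jaw":1,"delta_pos":[-8,0,0],"turn":[0,0,0]}
    - {"jaw":1,"delta_pos":[-8,0,0],"turn":[0,0,0]}

```text
time_s: 11.15
tcp_pos: [0.4884, 0.0511, 0.0246]
orientation: [-0.0, 0.718, 0.696, -0.0]
force: [-0.5, 1.6, 0.7]
opening: 0.006
finger_force: 0.9
```

move_arm:
  targets:
    - {"jaw":1,"delta_pos":[-8,0,0],"turn":[0,0,0]}
    - {"jaw":1,"delta_pos":[-8,0,0],"turn":[0,0,0]}
    - {"jaw":1,"delta_pos":[-8,0,0],"turn":[0,0,0]}
    - {"jaw":1,"delta_pos":[-8,0,0],"turn":[0,0,0]}
    - {"jaw":1,"delta_pos":[-8,0,0],"turn":[0,0,0]}

```text
time_s: 11.65
tcp_pos: [0.4872, 0.0112, 0.0247]
orientation: [-0.0, 0.718, 0.696, -0.0]
force: [-0.5, 2.0, -0.0]
opening: 0.008
finger_force: 0.7
```

```bash
python3 - <<'E'
from h import *
s=st(); q,_=robot.read_camera("top")
cv2.imwrite("pics/t4.png",cv2.resize(q[222:312,180:440],None,fx=3,fy=3,interpolation=cv2.INTER_CUBIC)[:,:,::-1])
E
```

```text
11.65 jig mm [  2.3772 100.7714  24.6796] toolx deg 88.21997913213326 z [-0.0002 -0.0001 -1.    ] F [-0.4606  1.9879 -0.0245] open 0.00772684028060133
```

View pics/t4.png

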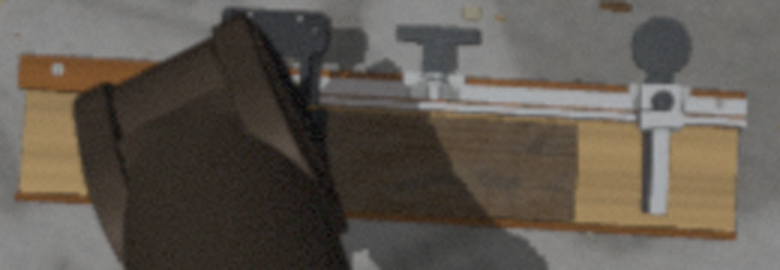

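The board's front edge is at crop column 577 (rows 124–221). The stop is unchanged, with its knob at (662,100).

```bash
python3 - <<'E'
from h import *
for u,v in [(577,124),(575,221)]: print(jig(ray("top",180+(u+.5)/3-.5,222+(v+.5)/3-.5,.034)))
E
```

```text
[  32.6863 -116.763    34.    ]
[ -38.58   -118.5443   34.    ]
```

About 49 mm remains. I'll push 40 mm, then creep.

move_arm:
  targets:
    - {"jaw":1,"delta_pos":[-8,0,0],"turn":[0,0,0]}
    - {"jaw":1,"delta_pos":[-8,0,0],"turn":[0,0,0]}
    - {"jaw":1,"delta_pos":[-8,0,0],"turn":[0,0,0]}
    - {"jaw":1,"delta_pos":[-8,0,0],"turn":[0,0,0]}
    - {"jaw":1,"delta_pos":[-5,0,0],"turn":[0,0,0]}

```text
time_s: 12.2
tcp_pos: [0.4862, -0.026, 0.0248]
orientation: [0.0, 0.718, 0.696, -0.0]
force: [0.4, 1.7, -0.2]
opening: 0.004
finger_force: 0.9
```

move_arm:
  targets:
    - {"jaw":1,"delta_pos":[-2,0,0],"turn":[0,0,0]}
    - {"jaw":1,"delta_pos":[-1,0,0],"turn":[0,0,0]}
    - {"jaw":1,"delta_pos":[-1,0,0],"turn":[0,0,0]}

```text
time_s: 12.5
tcp_pos: [0.4861, -0.0288, 0.0247]
orientation: [-0.0, 0.718, 0.696, 0.0]
force: [-0.1, 2.1, -0.0]
opening: 0.006
finger_force: 1.0
```

move_arm:
  targets:
    - {"jaw":1,"delta_pos":[-1,0,0],"turn":[0,0,0]}
    - {"jaw":1,"delta_pos":[-1,0,0],"turn":[0,0,0]}

```text
time_s: 12.7
tcp_pos: [0.486, -0.0308, 0.0247]
orientation: [-0.0, 0.718, 0.696, 0.0]
force: [-0.6, 1.8, -0.2]
opening: 0.009
finger_force: 1.1
```

move_arm:
  targets:
    - {"jaw":1,"delta_pos":[-1,0,0],"turn":[0,0,0]}

```text
time_s: 12.8
tcp_pos: [0.486, -0.032, 0.0247]
orientation: [0.0, 0.718, 0.696, 0.0]
force: [0.1, 2.1, 0.7]
opening: 0.002
finger_force: 1.1
```

move_arm:
  targets:
    - {"jaw":1,"delta_pos":[-0.7,0,0],"turn":[0,0,0]}

```text
time_s: 12.9
tcp_pos: [0.486, -0.0328, 0.0247]
orientation: [0.0, 0.718, 0.696, 0.0]
force: [0.4, 1.7, 1.1]
opening: 0.003
finger_force: 1.1
```

move_arm:
  targets:
    - {"jaw":1,"delta_pos":[-1,0,0],"turn":[0,0,0]}
    - {"jaw":1,"delta_pos":[-1,0,0],"turn":[0,0,0]}

```text
time_s: 13.1
tcp_pos: [0.4859, -0.0348, 0.0248]
orientation: [0.0, 0.718, 0.696, 0.0]
force: [0.4, 2.3, 1.0]
opening: 0.007
finger_force: 1.1
```

move_arm:
  targets:
    - {"jaw":1,"delta_pos":[-0.7,0,0],"turn":[0,0,0]}

```text
time_s: 13.2
tcp_pos: [0.4859, -0.0356, 0.0247]
orientation: [0.0, 0.718, 0.696, 0.0]
force: [0.6, 1.6, 0.5]
opening: 0.004
finger_force: 1.1
```

move_arm:
  targets:
    - {"jaw":1,"delta_pos":[-0.7,0,0],"turn":[0,0,0]}

```text
time_s: 13.3
tcp_pos: [0.4858, -0.0363, 0.0247]
orientation: [0.0, 0.718, 0.696, 0.0]
force: [-0.3, 2.5, 1.9]
opening: 0.004
finger_force: 1.2
```

move_arm:
  targets:
    - {"jaw":1,"delta_pos":[-0.6,0,0],"turn":[0,0,0]}

```text
time_s: 13.4
tcp_pos: [0.4858, -0.0368, 0.0247]
orientation: [0.0, 0.718, 0.696, 0.0]
force: [-0.2, 1.9, 1.8]
opening: 0.005
finger_force: 1.2
```

move_arm:
  targets:
    - {"jaw":1,"delta_pos":[-0.6,0,0],"turn":[0,0,0]}

```text
time_s: 13.5
tcp_pos: [0.4858, -0.0374, 0.0247]
orientation: [0.0, 0.718, 0.696, 0.0]
force: [-0.4, 2.0, 1.4]
opening: 0.007
finger_force: 1.2
```

move_arm:
  targets:
    - {"jaw":1,"delta_pos":[-0.6,0,0],"turn":[0,0,0]}

```text
time_s: 13.6
tcp_pos: [0.4858, -0.038, 0.0247]
orientation: [0.0, 0.718, 0.696, 0.0]
force: [-0.2, 2.6, 0.9]
opening: 0.004
finger_force: 1.2
```

move_arm:
  targets:
    - {"jaw":1,"delta_pos":[-0.5,0,0],"turn":[0,0,0]}

```text
time_s: 13.7
tcp_pos: [0.4857, -0.0385, 0.0247]
orientation: [0.0, 0.718, 0.696, -0.0]
force: [0.4, 1.9, 0.4]
opening: 0.005
finger_force: 1.2
```

move_arm:
  targets:
    - {"jaw":1,"delta_pos":[-0.6,0,0],"turn":[0,0,0]}

```text
time_s: 13.8
tcp_pos: [0.4857, -0.0391, 0.0247]
orientation: [0.0, 0.718, 0.696, 0.0]
force: [-1.1, 2.3, 1.8]
opening: 0.005
finger_force: 1.8
```

move_arm:
  targets:
    - {"jaw":1,"delta_pos":[-0.6,0,0],"turn":[0,0,0]}

```text
time_s: 13.9
tcp_pos: [0.4857, -0.0393, 0.0247]
orientation: [-0.0, 0.718, 0.696, 0.0]
force: [-0.7, 5.5, 0.6]
opening: 0.006
finger_force: 2.4
```

```bash
python3 - <<'E'
from h import *
s=st(); q,_=robot.read_camera("top")
cv2.imwrite("pics/t5.png",cv2.resize(q[235:305,350:440],None,fx=8,fy=8,interpolation=cv2.INTER_CUBIC)[:,:,::-1])
E
```

```text
13.9 jig mm [ 2.4293 50.2835 24.7281] toolx deg 88.23860841104253 z [ 0.0001  0.0005 -1.    ] F [-0.6739  5.5126  0.5872] open 0.006286507055255888
```

View pics/t5.png

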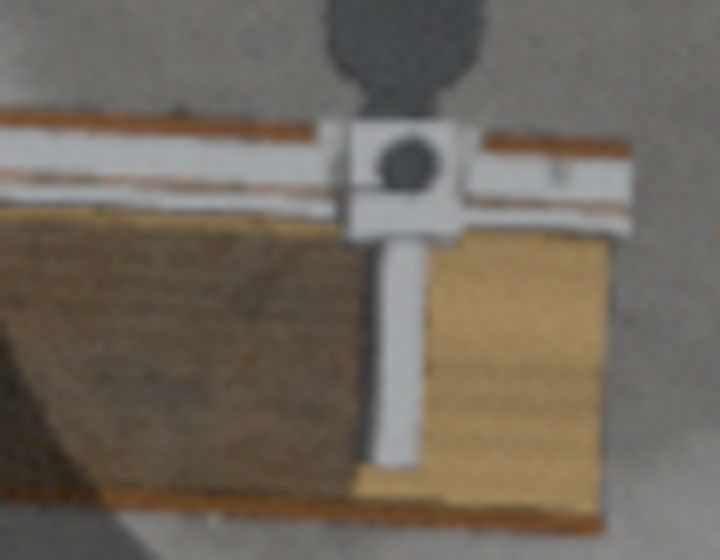

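The force rose to 5.5 N. The picture shows the board's end at the stop's plate (column ~370), with the knob still in line with the disc. I'll back off straight and do a last check.

move_arm:
  targets:
    - {"jaw":1,"delta_pos":[5,0,0],"turn":[0,0,0]}
    - {"jaw":1,"delta_pos":[25,0,0],"turn":[0,0,0]}
    - {"jaw":1,"delta_pos":[20,0,-30],"turn":[0,0,0]}
    - {"jaw":1,"delta_pos":[20,0,-40],"turn":[0,0,0]}
    - {"jaw":1,"delta_pos":[20,0,-40],"turn":[0,0,0]}

```text
time_s: 14.45
tcp_pos: [0.4877, 0.0507, 0.1356]
orientation: [-0.0, 0.718, 0.696, -0.001]
force: [0.9, -1.0, -0.2]
opening: 0.004
finger_force: 0.0
```

move_arm:
  targets:
    - {"jaw":1,"delta_pos":[45,0,0],"turn":[0,0,0]}
    - {"jaw":1,"delta_pos":[45,0,0],"turn":[0,0,0]}
    - {"jaw":1,"delta_pos":[45,0,0],"turn":[0,0,0]}
    - {"jaw":1,"delta_pos":[0,0,0],"turn":[0,0,0]}
    - {"jaw":1,"delta_pos":[0,0,0],"turn":[0,0,0]}

```text
time_s: 14.95
tcp_pos: [0.4922, 0.1859, 0.1345]
orientation: [0.0, 0.717, 0.697, -0.0]
force: [-0.5, 0.0, 0.8]
opening: 0.002
finger_force: 0.0
```

```bash
python3 - <<'E'
from h import *
s=st(); q,_=robot.read_camera("top")
cv2.imwrite("pics/t6.png",cv2.resize(q[230:305,250:440],None,fx=4,fy=4,interpolation=cv2.INTER_CUBIC)[:,:,::-1])
E
```

```text
14.95 jig mm [  2.213  275.6247 134.4521] toolx deg 88.36456651703548 z [-0.0005 -0.0008 -1.    ] F [-0.5078  0.0298  0.7906] open 0.0018845256382070989
```

View pics/t6.png

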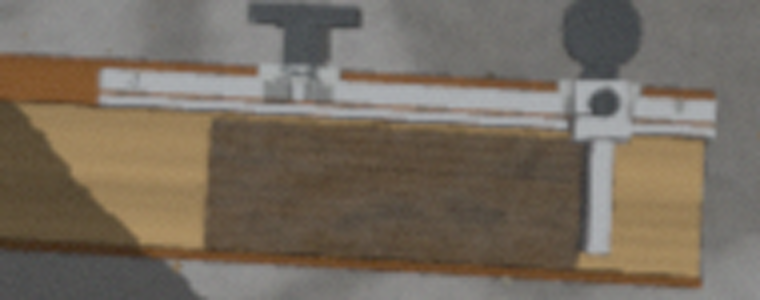

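The knob is at (604,102), the disc at (601,30), the board's front near corner at (578,268) and its back edge at columns 206–213. One numeric check, then I hand in if it holds.

```bash
python3 - <<'E'
from h import *
f=lambda u,v,z: jig(ray("top",250+(u+.5)/4-.5,230+(v+.5)/4-.5,z))
k=f(604,102,.073);c=f(578,268,.034);b1=f(213,115,.034);b2=f(206,248,.034);a=f(597,252,.07)
print(k,a,c,b1,b2)
gap=(b1[1]+b2[1])/2-206-(k[1]+6); print("gap",gap,"front gap",c[1]-k[1]-6)
if abs(k[1]+173)<2 and gap<4: robot.job_done(); print("handed in")
E
```

```text
[  51.3402 -173.4713   73.    ] [ -28.6084 -173.5371   70.    ] [ -38.7081 -168.6484   34.    ] [34.9383 36.748  34.    ] [-38.7789  36.604   34.    ]
gap -1.8526405994949755 front gap -1.1770492242384023
the job is handed in; nothing more can be done
handed in
```

The stop was pushed into the round-tagged catch and the board pushed up against it with about 5.5 N, and the job is handed in; the last measurement put the stop within about 1 mm of the notch centre, with no gap at the board beyond measurement error.

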